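# Tip the rock chips out of the snap-lid specimen box

### The arm

A 7-joint arm with a two-finger parallel gripper is mounted at the origin on the work surface. World frame = base frame: x ahead of the robot, y to its left, z up, the work surface at z = 0. Lengths are in m, angles in degrees, forces in N, time in s.
With the tool pointing down it reaches from about 0.425 to 0.875 m from the base axis. Payload 4.7 kg.
Tool frame: the origin (TCP) lies at the very end of the fingers, on their centre line; the grasp point (between the pads) lies behind it (env.pinch_z is the z of the grasp point in the tool frame, in m); z points along the fingers, y is the direction in which the jaws open and shut (so a half turn about z gives the same grasp; the last joint's range is limited). The gripper opens to 87 mm and grips with 3 to 60 N. Pads are 19 mm wide; open, the fingers measure 117 mm over their backs; the gripper's body (75 mm by 190 mm) begins 51 mm behind the grasp point.
Start: joints at [74.032, 18.392, -4.016, 83.108, 1.295, 78.541, -3.26], TCP at [0.188, -0.622, 0.183] pointing down, gripper open.
Joint ranges: [-163.93, 163.93], [-17.29, 119.83], [-79.2, 71.16], [3.27, 140.29], [-89.18, 269.18], [5.43, 117.66], [-154.24, 154.24]. Speed limits (degrees/s): [147.25, 147.25, 180, 180, 180, 180, 180].

### API

Orientations are given as [roll, pitch, yaw] about the fixed x, y, z axes, in that order (R = Rz(yaw) Ry(pitch) Rx(roll)).
In Python, from cell import readout, read_camera, env gives the robot as it stands. The module is installed in compiled form; this text tells all that it offers.
- The arm moves only by the tool servo_tool, never from a script. Its argument "plan" is a list that holds one entry, the list of rows, each a list of 5 numbers: the finger opening in m, from 0 to 0.087, then the shift along the tool's x, y, z in m, then the turn about the tool's z in rad. In form: [[[jaw, x, y, z, yaw], ...]]. A call has 1 to 12 rows; each row is the pose to reach, as a shift and turn from the pose measured when the call began, along the tool's axes at that moment; what a row does not reach only later rows make up. A row lasts 1/12 s, in which the tool goes at most 41.7 mm and 7.16 degrees, less where a joint would pass 70% of its speed; a pose out of reach is approached as far as the arm can. A call with a gripper value outside its range is refused whole. The fingers move at their own pace and stop on an object; "force" is the grip in N (left out, the last holds). Time passes only in rows, so rows that repeat a pose let the fingers close. It gives the time, the measured TCP pose, the force and the opening at its end, in the units of the state.
- readout.get_obs(): the state, without advancing time (a new reading comes with each control period).
- read_camera(name): name is "scene" or "top" or "wrist"; returns a dict with "image" (420x560x3 uint8, red, green, blue), "range_z" (420x560 float32, m along the optical axis (not along the pixel's ray), 0 where there is no reading), "mtx" (3x3 intrinsics, pixels), "camera_from_world" (4x4, takes a point from world to camera coordinates). Camera axes: x right, y up, looking along -z (the intrinsics and any distortion apply to the point x, -y, -z); pixel columns grow to the right and rows downward; lengths in m; the calibration is good to about 2 mm. A picture is of the moment at which its call begins.
- env.sign_off(): hands the job in, once; it reports no verdict.
The state is a dict: "time_s": time; "qpos": joint angles; "joint_velocities": joint speeds; "effort": joint torques, N m; "tool_pos": TCP position; "tool_rot": TCP orientation; "force": force on the tool from outside, world axes, zero at the start; "wrist_torque": the same for the moment, N m; "grip_width": finger opening in m.
Only numpy, scipy, OpenCV 4.12 (cv2) and the standard library are available. Lean on these libraries where they do the work, as an engineer would, in place of code of your own. Each camera call takes 0.05 s, during which the arm holds its last target. There are 200 camera calls.

### The job

Swing the specimen box's hinged lid right back past its snap detent, so that it stays fully open by itself while the box still stands on the bench. Then pick the box up, tip all three rock chips out over its sloping front into the white sorting tray, with its mouth held low over the tray (well under 200 mm up), and stand the empty box upright on the bench again clear of the tray, leaving the tray, tube rack, petri dish and marker pen where they are.

Things in the scene. Friction and masses are not known exactly. Their poses are not given: they have to be found in the camera images.
- box: Grey plastic specimen box, loose, 0.57 kg in all: 150 mm (its x) by 66 (its y), 48 mm high, walls and floor 3 mm, lid on top. Origin: centre of that outline, on the underside. Rear wall (+x) upright, towards the robot's left (+y) give or take; the front (-x) leans out 50 degrees as a chute, from x = -18 mm at the floor to -75 at the mouth. Side walls (y = +-33) plain: grip across them near x = 0.
- lid (a joint): Lid angle (rad): 0 shut, 2.5 at its stop. White frame with clear window, 66 mm wide, 4 thick, 70 g, hinged at the rear rim, underside 48.5 mm up. Its lip juts 16 mm past the mouth, free below: lift from beneath. A spring strut resists (up to 0.17 N m near 1.1 rad) until a detent near 1.9: let go before it the lid swings shut; past it, it snaps to 2.5 and holds there (0.14 N m), also when tipped.
- box_hinge (a point): Point on the hinge axis at the middle of the box's rear top edge: x = 75, y = 0, z = 48.5 mm in the box's frame. The hinge axis runs along the box's y.
- lid_lip (a point): Middle of the lid's free front edge, 166 mm from the hinge, half way through its 4 mm thickness; moves with the lid. With the lid shut it is at x = -91, y = 0, z = 50.5 mm in the box's frame.
- box_lip (a point): Middle of the front top edge of the box body, over which the chips are poured: x = -75, y = 0, z = 48 mm in the box's frame. The chips (friction about 0.35 on the box) slide out over it only once the box is tipped front-down by some 57 to 65 degrees; about 80 degrees empties it.
- chip0: Grey-brown rock chip, loose, angular, about 23 x 29 x 21 mm, 20 g, lying on the box's floor. Origin: centre of its underside as it lies at the start.
- chip1: Grey rock chip, loose, about 22 x 28 x 23 mm, 20 g, in the box. Origin: centre of its underside as it lies at the start.
- chip2: Grey-brown rock chip, loose, about 24 x 29 x 20 mm, 20 g, in the box. Origin: centre of its underside as it lies at the start.
- tray: White enamelled sorting tray with a thin blue rim, loose but heavy (0.9 kg), 200 mm (its x) by 160 mm (its y), walls 28 mm high and 4 mm thick, floor 4 mm thick. Origin: centre of the underside.
- rack: Clear acrylic tube rack with capped glass tubes, 75 mm (its x) by 200 mm (its y), 145 mm high. Origin: centre of the underside. A bystander.
- petri: Closed glass petri dish, 106 mm across, 18 mm high. Origin: centre of the underside. A bystander.
- pen: Black marker pen lying along its own x, 138 mm long, 13 mm thick. Origin: its middle, on the underside. A bystander.

How it is judged:
By the outcome, as a careful person would: the job done as asked, in the order asked, and still so for the second after the job is handed in, with the robot touching nothing.
It also fails if it takes over 69 s, if anything falls off the work surface, if the arm or the gripper's body presses on something with over 40 N, if the wrist force passes 120 N, or if a joint passes its speed limit or range.

## Working session

There is one attempt and no reset: what is moved stays moved. The work goes in short steps, Python scripts to look and compute and a tool call to move; the robot and the scene stay as the last step left them, time stands still between calls to the robot, and variables do not carry over. Pictures are saved under pics/ and viewed, about 8 in all and at most 12, crops included, and the job is handed in when it is done.

Besides the shell and the picture viewer there is one more tool, called after ">>>" as name(argument=value, ...), one argument or row to a line, values as JSON. servo_tool: Moves the arm, as the interface text tells. Its arguments: {"type":"object","properties":{"plan":{"type":"array"},"force":{"type":"number"}},"required":["plan"]}

```bash
mkdir -p pics; ls
cat > h.py <<'E'
import numpy as np, cv2
from cell import readout, read_camera, env
def cloud(c):
    z=c["range_z"]; K=c["mtx"]; T=np.linalg.inv(c["camera_from_world"])
    v,u=np.mgrid[:z.shape[0],:z.shape[1]]
    p=np.stack([(u-K[0,2])/K[0,0]*z,-(v-K[1,2])/K[1,1]*z,-z],-1)
    return p@T[:3,:3].T+T[:3,3]
def save(c,n): cv2.imwrite(f"pics/{n}.png",cv2.cvtColor(c["image"],cv2.COLOR_RGB2BGR))
E
python3 - <<'E'
from h import *
print(readout.get_obs(), env.pinch_z)
a=read_camera("scene");b=read_camera("top")
np.savez("c0.npz",s=cloud(a),t=cloud(b))
cv2.imwrite("pics/a.png",cv2.cvtColor(np.vstack([a["image"],b["image"]])[:,:,::-1].copy(),cv2.COLOR_RGB2RGBA)[:,:,:3]) if 0 else None
save(a,"scene0");save(b,"top0")
for c in(a,b): print(c["mtx"],np.linalg.inv(c["camera_from_world"]).round(3))
E
```

```text
pics
{'time_s': 0.0, 'qpos': array([74.03257719, 18.43744739, -4.01364555, 83.17508629,  1.29411347,
       78.54075265, -3.25946979]), 'joint_velocities': array([ 0.02500017,  0.00850525, -0.03669919,  0.01105491, -0.07171249,
       -0.02181314,  0.04186749]), 'effort': array([-1.53715973e-04, -4.91290390e+01, -4.04249439e-01, -3.12525201e+01,
       -6.41333009e-02,  4.38219379e-02,  1.74181118e-04]), 'tool_pos': array([ 0.18735343, -0.62175562,  0.18167798]), 'tool_rot': array([-1.79891899e+02,  5.52204233e-03,  1.67757452e+01]), 'force': array([-0.38937512,  0.90985365, -0.69148073]), 'wrist_torque': array([ 0.02372195, -0.03904486,  0.02216483]), 'grip_width': 0.08724264210412862} -0.0187
[[519.45296647   0.         281.00466386]
 [  0.         519.45296647 211.19293369]
 [  0.           0.           1.        ]] [[-0.563 -0.595  0.574  1.371]
 [ 0.827 -0.409  0.386  0.417]
 [ 0.005  0.692  0.722  0.986]
 [ 0.     0.     0.     1.   ]]
[[455.78041352   0.         280.52097707]
 [  0.         455.78041352 211.40736165]
 [  0.           0.           1.        ]] [[ 0.077  0.976 -0.202  0.431]
 [-0.997  0.076 -0.01  -0.102]
 [ 0.006  0.202  0.979  1.036]
 [ 0.     0.     0.     1.   ]]
```

View pics/top0.png

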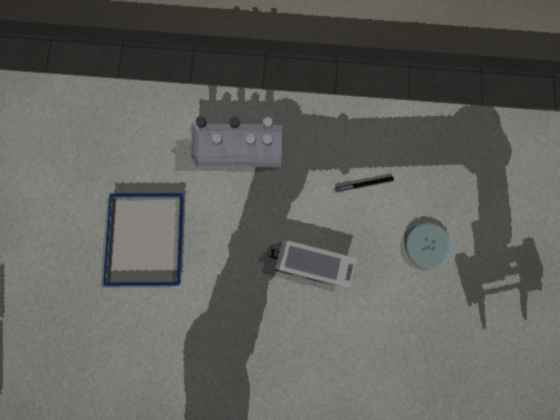

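View pics/scene0.png

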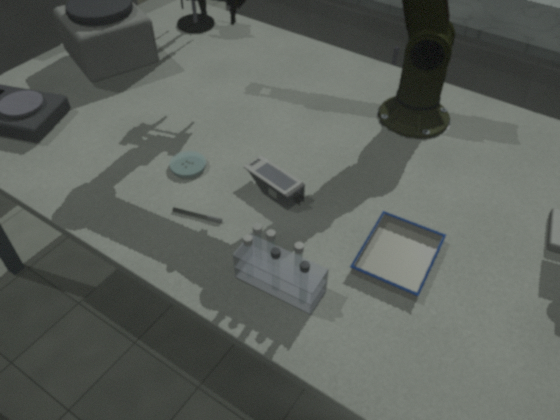

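Run:
```python
from h import *
d=np.load("c0.npz");t=d["t"]
im=cv2.imread("pics/top0.png")
def rect(m,n):
    P=t[m]; r=cv2.minAreaRect((P[:,:2]*1000).astype(np.float32)); print(n,len(P),P[:,2].min().round(3),np.median(P[:,2]).round(4),P[:,2].max().round(3),[np.round(x,1) for x in r], cv2.boxPoints(r).round(0).tolist())
Z=t[:,:,2]; V,U=np.mgrid[:420,:560]
win=lambda u0,u1,v0,v1:(U>u0)&(U<u1)&(V>v0)&(V<v1)
w=win(262,370,232,295)
rect(w&(Z>.046)&(Z<.06),"lid")
rect(w&(Z>.01),"boxall")
hsv=cv2.cvtColor(im,cv2.COLOR_BGR2HSV)
blue=(hsv[:,:,0]>105)&(hsv[:,:,0]<130)&(hsv[:,:,1]>120)
rect(win(95,195,185,295)&blue&(Z>.02)&(Z<.035),"tray")
rect(win(180,290,110,175)&(Z>.1),"rack")
rect(win(330,400,170,195)&(Z>.006),"pen")
rect(win(400,455,215,275)&(Z>.01),"petri")
c=cv2.resize(im[225:305,255:375],None,fx=6,fy=6,interpolation=cv2.INTER_CUBIC);c=cv2.convertScaleAbs(c,alpha=1.5)
cv2.imwrite("pics/crop.png",c)
```

```text
lid 2406 0.047 0.0532 0.06 [array([ 527.1, -173.8]), array([172.5,  66.5]), np.float64(80.0)] [[479.0, -253.0], [545.0, -264.0], [575.0, -95.0], [509.0, -83.0]]
boxall 2556 0.011 0.0532 1.036 [array([ 520.1, -174.1]), array([135.2, 184.2]), np.float64(14.7)] [[431.0, -102.0], [478.0, -280.0], [609.0, -246.0], [562.0, -68.0]]
tray 726 0.025 0.0295 0.035 [array([555.7, 207.6]), array([207.1, 165.4]), np.float64(4.7)] [[446.0, 282.0], [459.0, 117.0], [666.0, 134.0], [652.0, 298.0]]
rack 813 0.1 0.1433 1.036 [array([651.5, -63.4]), array([422.7, 145.8]), np.float64(29.0)] [[431.0, -102.0], [502.0, -230.0], [872.0, -25.0], [801.0, 103.0]]
pen 310 0.006 0.0117 1.036 [array([ 621. , -188.5]), array([124.4, 397.8]), np.float64(48.2)] [[431.0, -102.0], [728.0, -368.0], [811.0, -275.0], [514.0, -9.0]]
petri 1743 0.011 0.0183 1.036 [array([ 543.1, -283.6]), array([104.7, 413.1]), np.float64(17.4)] [[431.0, -102.0], [555.0, -496.0], [655.0, -465.0], [531.0, -71.0]]
```

View pics/crop.png

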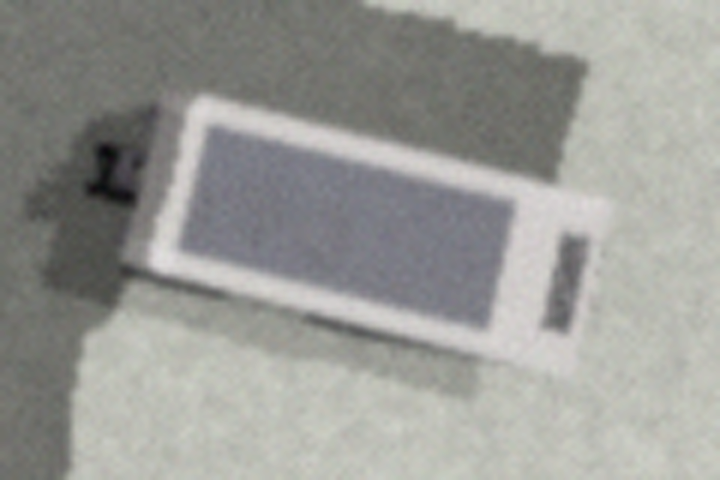

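>>> servo_tool(
  plan=[
    [[0.087,0.419,-0.262,0.06,-1.103],[0.087,0.419,-0.262,0.06,-1.103],[0.087,0.419,-0.262,0.06,-1.103],[0.087,0.419,-0.262,0.06,-1.103],[0.087,0.419,-0.262,0.06,-1.103],[0.087,0.419,-0.262,0.06,-1.103],[0.087,0.419,-0.262,0.06,-1.103],[0.087,0.419,-0.262,0.06,-1.103],[0.087,0.419,-0.262,0.06,-1.103],[0.087,0.419,-0.262,0.06,-1.103],[0.087,0.419,-0.262,0.06,-1.103],[0.087,0.419,-0.262,0.06,-1.103]],
  ],
  force=10,
)

```text
time_s: 1.1
tool_pos: [0.5137, -0.2479, 0.1217]
tool_rot: [-179.9, -0.1, 80.0]
force: [0.8, -1.1, -0.0]
grip_width: 0.0867
```

```bash
cat >> h.py <<'E'
def R(o): 
    from scipy.spatial.transform import Rotation as Q
    return Q.from_euler("xyz",o["tool_rot"],degrees=True).as_matrix()
def st():
    o=readout.get_obs(); print("t",round(o["time_s"],2),"pos",(o["tool_pos"]*1000).round(1),"rot",o["tool_rot"].round(1),"F",o["force"].round(1),"w",round(o["grip_width"],4),"q",o["qpos"].round(0)); return o
E
python3 - <<'E'
from h import *
o=st(); c=read_camera("wrist"); save(c,"w1"); P=cloud(c); 
Z=P[:,:,2]; m=(Z>.046)&(Z<.058)&(np.abs(P[:,:,0]-.527)<.08)&(np.abs(P[:,:,1]+.18)<.11)
# lid coordinates along yaw80
a=np.radians(80);e=np.array([np.cos(a),np.sin(a)]);n=np.array([-e[1],e[0]])
Q=P[m][:,:2]*1000
print(len(Q),cv2.minAreaRect(Q.astype(np.float32)),"along",np.percentile(Q@e,[0.5,99.5]),"across",np.percentile(Q@n,[0.5,99.5]),"tcp",o["tool_pos"][:2]*1000@e,o["tool_pos"][:2]*1000@n, "zmed",np.median(P[m][:,2]))
E
```

```text
t 1.1 pos [ 513.7 -247.9  121.7] rot [-1.799e+02 -1.000e-01  8.000e+01] F [ 0.8 -1.1 -0. ] w 0.0867 q [ 48.  13. -28.  98.   6.  70.   8.]
17831 ((526.794677734375, -176.82415771484375), (169.10760498046875, 66.43366241455078), 80.0386962890625) along [-165.84484791   -0.35081687] across [-582.06910631 -516.71751812] tcp -154.8751304543975 -548.983161789348 zmed 0.05161502293648862
```

View pics/w1.png

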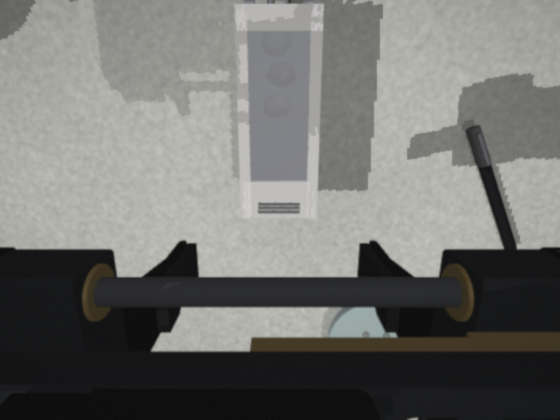

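>>> servo_tool(
  plan=[
    [[0.087,-0.004,0,0.04,0],[0.087,-0.004,0,0.07,0],[0.087,-0.004,0,0.09,0],[0.087,-0.004,0,0.09,0],[0.05,-0.004,0,0.09,0],[0.05,-0.004,0,0.09,0],[0.05,-0.004,0,0.09,0],[0.05,-0.004,0,0.09,0],[0.05,-0.004,0,0.09,0],[0.05,-0.004,0,0.09,0]],
  ],
  force=10,
)

```text
time_s: 1.98
tool_pos: [0.5196, -0.2415, 0.032]
tool_rot: [179.8, -0.5, 80.6]
force: [-0.2, -0.3, 0.2]
grip_width: 0.0559
```

Run:
```python
from h import *
o=st()
r=159.5
for th in np.arange(0,2.35,.15): print(round(th,2),"dx %.0f dz(tool) %.0f"%(r-r*np.cos(th)-2*np.sin(th)*0,-r*np.sin(th)))
```

```text
t 1.98 pos [ 519.6 -241.5   32. ] rot [179.8  -0.5  80.6] F [-0.2 -0.3  0.2] w 0.0559 q [ 47.  18. -28. 103.   9.  61.   6.]
0.0 dx 0 dz(tool) -0
0.15 dx 2 dz(tool) -24
0.3 dx 7 dz(tool) -47
0.45 dx 16 dz(tool) -69
0.6 dx 28 dz(tool) -90
0.75 dx 43 dz(tool) -109
0.9 dx 60 dz(tool) -125
1.05 dx 80 dz(tool) -138
1.2 dx 102 dz(tool) -149
1.35 dx 125 dz(tool) -156
1.5 dx 148 dz(tool) -159
1.65 dx 172 dz(tool) -159
1.8 dx 196 dz(tool) -155
1.95 dx 219 dz(tool) -148
2.1 dx 240 dz(tool) -138
2.25 dx 260 dz(tool) -124
```

Run:
```python
from h import *
o=st(); c=read_camera("wrist"); save(c,"w2");c=read_camera("top"); cv2.imwrite("pics/t2.png",cv2.resize(c["image"][200:320,240:440,::-1],None,fx=4,fy=4)); st()
```

```text
t 1.98 pos [ 519.6 -241.5   32. ] rot [179.8  -0.5  80.6] F [-0.2 -0.3  0.2] w 0.0559 q [ 47.  18. -28. 103.   9.  61.   6.]
t 2.08 pos [ 519.3 -241.3   31.5] rot [179.9  -0.5  80.6] F [ 0.1 -0.1  0.2] w 0.052 q [ 47.  18. -28. 103.   9.  61.   6.]
```

View pics/w2.png

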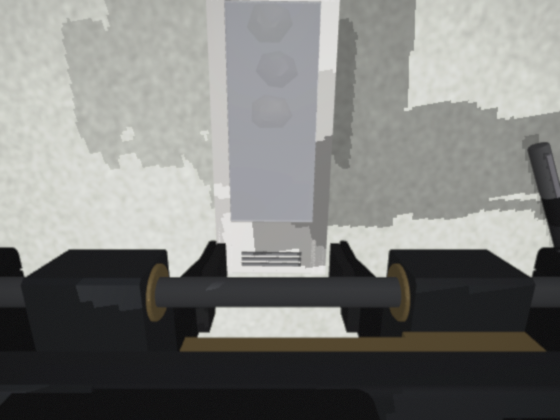

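Run:
```python
from h import *
a=np.radians(80);e=np.array([np.cos(a),np.sin(a)]);n=np.array([-e[1],e[0]])
for cam in("wrist","top"):
    c=read_camera(cam); P=cloud(c); Z=P[:,:,2]; m=(Z>.046)&(Z<.058)&(np.abs(P[:,:,0]-.527)<.08)&(np.abs(P[:,:,1]+.18)<.12)
    Q=P[m][:,:2]*1000
    print(cam,cv2.minAreaRect(Q.astype(np.float32)),np.percentile(Q@e,[0.5,99.5]),np.percentile(Q@n,[0.5,99.5]),np.median(Z[m]))
    if cam=="top":
        m=(Z>.06)&(Z<.3)&(np.abs(P[:,:,0]-.527)<.2)&(np.abs(P[:,:,1]+.28)<.12); print("arm",P[m].min(0),P[m].max(0))
    else:
        T=np.linalg.inv(c["camera_from_world"]);print(T.round(3)); 
        # depth of finger tips
        for (v,u) in [(262,213),(262,345),(300,190)]: print(v,u,P[v,u].round(4))
st()
```

```text
wrist ((524.9747924804688, -186.7608642578125), (149.21592712402344, 66.41983795166016), 80.08828735351562) [-165.61152011  -19.25554599] [-582.01274179 -516.76008348] 0.0515563390252783
[[ 0.987  0.157  0.041  0.53 ]
 [-0.163  0.952  0.261 -0.17 ]
 [ 0.002 -0.264  0.965  0.233]
 [ 0.     0.     0.     1.   ]]
262 213 [ 0.4907 -0.2285  0.0943]
262 345 [ 0.551  -0.238   0.0953]
300 190 [ 0.5002 -0.2119  0.1569]
top ((530.9451904296875, -152.08367919921875), (135.9849395751953, 66.47734832763672), 79.97823333740234) [-124.68312617    2.68227264] [-582.12190504 -516.33398243] 0.053116625464380285
arm [ 0.42666662 -0.25106924  0.14496896] [ 0.61609218 -0.18993978  0.29994169]
t 2.18 pos [ 519.1 -241.2   31.2] rot [179.9  -0.5  80.6] F [ 0.7 -0.1  0.1] w 0.0507 q [ 47.  18. -28. 103.   9.  61.   6.]
```

View pics/t2.png

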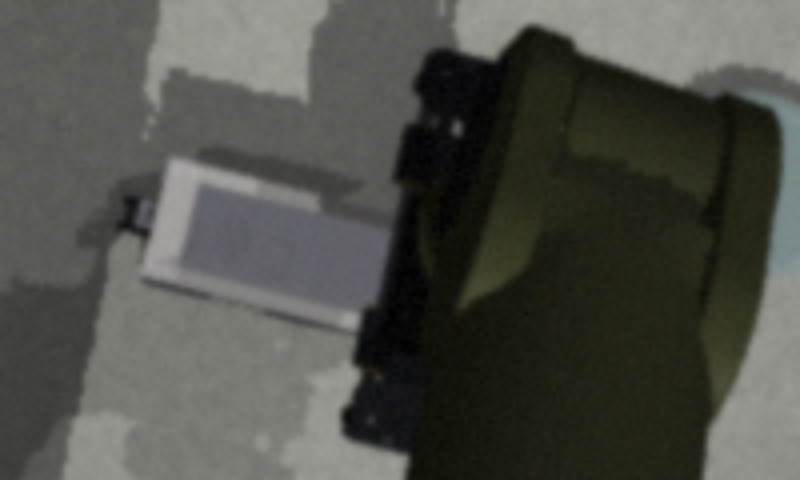

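Run:
```python
from h import *
c=read_camera("wrist"); P=cloud(c);o=st()
M=c["camera_from_world"];K=c["mtx"]
def pr(p):
    q=M[:3,:3]@p+M[:3,3]; return K[0,0]*q[0]/-q[2]+K[0,2], K[1,1]*-q[1]/-q[2]+K[1,2]
Rm=R(o);t=o["tool_pos"]
for dy in(-.0253,0,.0253):
  for dz in(0,-.0187,-.05): print(dy,dz,np.round(pr(t+Rm@[0,dy,dz]),0))
for r in range(236,300,8):
  print(r,[(u,*(P[r,u]*1000).round(0)) for u in (204,210,216,222)],[(u,*(P[r,u]*1000).round(0)) for u in (336,342)])
# wrist cam pose in tool frame now
T=np.linalg.inv(M); print((Rm.T@(T[:3,3]-t)).round(4))
```

```text
t 2.23 pos [ 519.  -241.1   31.1] rot [179.9  -0.5  80.6] F [-0.1 -0.1 -0.5] w 0.0502 q [ 47.  18. -28. 103.   9.  61.   6.]
-0.0253 0 [239. 233.]
-0.0253 -0.0187 [236. 243.]
-0.0253 -0.05 [228. 266.]
0 0 [278. 233.]
0 -0.0187 [278. 243.]
0 -0.05 [278. 266.]
0.0253 0 [316. 233.]
0.0253 -0.0187 [320. 243.]
0.0253 -0.05 [327. 267.]
236 [(204, np.float64(461.0), np.float64(-246.0), np.float64(-1.0)), (210, np.float64(466.0), np.float64(-246.0), np.float64(-0.0)), (216, np.float64(471.0), np.float64(-247.0), np.float64(0.0)), (222, np.float64(487.0), np.float64(-231.0), np.float64(51.0))] [(336, np.float64(561.0), np.float64(-262.0), np.float64(-1.0)), (342, np.float64(565.0), np.float64(-263.0), np.float64(-0.0))]
244 [(204, np.float64(460.0), np.float64(-252.0), np.float64(-1.0)), (210, np.float64(465.0), np.float64(-253.0), np.float64(-0.0)), (216, np.float64(489.0), np.float64(-226.0), np.float64(76.0)), (222, np.float64(491.0), np.float64(-228.0), np.float64(72.0))] [(336, np.float64(550.0), np.float64(-236.0), np.float64(76.0)), (342, np.float64(553.0), np.float64(-237.0), np.float
[... 1707 characters left out ...]
157.0)), (216, np.float64(508.0), np.float64(-209.0), np.float64(156.0)), (222, np.float64(509.0), np.float64(-209.0), np.float64(156.0))] [(336, np.float64(539.0), np.float64(-214.0), np.float64(157.0)), (342, np.float64(540.0), np.float64(-214.0), np.float64(157.0))]
292 [(204, np.float64(505.0), np.float64(-210.0), np.float64(158.0)), (210, np.float64(506.0), np.float64(-210.0), np.float64(158.0)), (216, np.float64(508.0), np.float64(-210.0), np.float64(157.0)), (222, np.float64(509.0), np.float64(-210.0), np.float64(158.0))] [(336, np.float64(538.0), np.float64(-215.0), np.float64(158.0)), (342, np.float64(540.0), np.float64(-216.0), np.float64(157.0))]
[ 7.360e-02 -2.000e-04 -2.014e-01]
```

Run:
```python
from h import *
o=st();Rm=R(o);t=o["tool_pos"]
cs={k:read_camera(k) for k in("scene","wrist")}
for k,c in cs.items():
    P=cloud(c);im=c["image"].astype(int).sum(2)
    L=(P-t)@Rm*1000
    m=(im<150)&(abs(L[:,:,0])<30)&(abs(L[:,:,1])<60)&(L[:,:,2]>-110)&(L[:,:,2]<25)&(P[:,:,2]>.005)
    Q=L[m]; print(k,m.sum())
    for z0 in range(-110,25,10):
        q=Q[(Q[:,2]>=z0)&(Q[:,2]<z0+10)]
        if len(q): print(z0,len(q),q.min(0).round(0),q.max(0).round(0))
c=cs["scene"];v=cv2.resize(c["image"][100:260,180:380,::-1],None,fx=4,fy=3.75);cv2.imwrite("pics/s3.png",cv2.convertScaleAbs(v,alpha=1.4))
```

```text
t 2.23 pos [ 519.  -241.1   31.1] rot [179.9  -0.5  80.6] F [-0.1 -0.1 -0.5] w 0.0502 q [ 47.  18. -28. 103.   9.  61.   6.]
scene 160
-110 12 [  -1.  -32. -108.] [  11.   56. -101.]
-100 6 [  -5.  -32. -100.] [ 13. -27. -91.]
-90 26 [ -1. -33. -90.] [ 15.  41. -80.]
-80 34 [ -9. -32. -80.] [ 15.  41. -70.]
-70 28 [ -6. -33. -70.] [ 16.  38. -60.]
-60 29 [ -5. -26. -60.] [ 16.  37. -51.]
-50 21 [ -6. -28. -50.] [ 14.  36. -41.]
-20 2 [ 22.  32. -14.] [ 26.  32. -13.]
-10 2 [27. 30. -8.] [28. 30. -4.]
wrist 3601
-110 568 [  -3.  -32. -110.] [  14.   31. -100.]
-100 436 [ -10.  -31. -100.] [  8.  30. -90.]
-90 743 [-11. -34. -90.] [ 11.  36. -80.]
-80 501 [ -8. -37. -80.] [ 11.  37. -70.]
-70 552 [  0. -35. -70.] [ 11.  35. -60.]
-60 452 [ -5. -34. -60.] [ 11.  33. -50.]
-50 347 [ -9. -33. -50.] [ 11.  33. -40.]
-40 2 [  8.  26. -40.] [  8.  28. -40.]
```

View pics/s3.png

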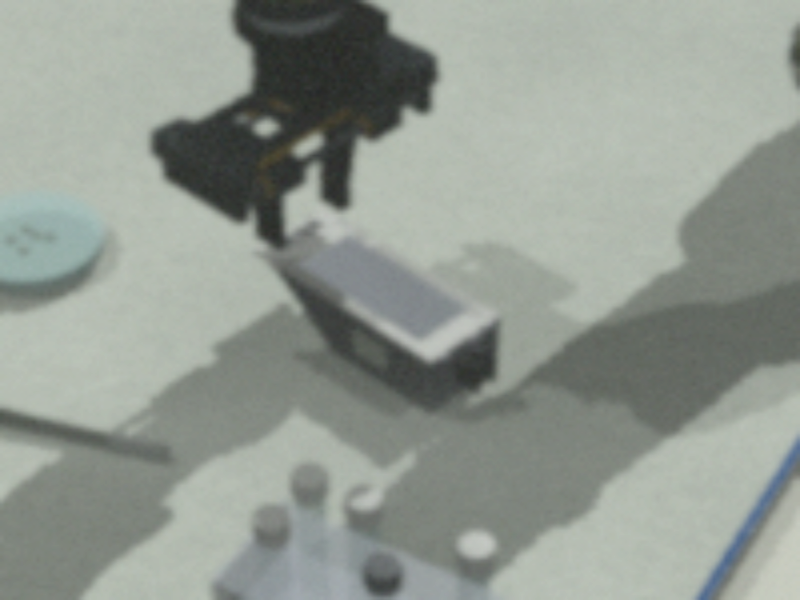

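>>> servo_tool(
  plan=[
    [[0.087,-0.012,-0.0037,-0.02,0.0105],[0.087,-0.012,-0.0037,-0.02,0.0105],[0.087,-0.012,-0.0037,-0.02,0.0105],[0.087,-0.012,-0.0037,-0.02,0.0105],[0.087,-0.012,-0.0037,-0.02,0.0105],[0.087,-0.012,-0.0037,-0.02,0.0105],[0.087,-0.012,-0.0037,0.0,0.0105],[0.087,-0.012,-0.0037,0.015,0.0105],[0.087,-0.012,-0.0037,0.03,0.0105],[0.087,-0.012,-0.0037,0.04,0.0105],[0.087,-0.012,-0.0037,0.04,0.0105],[0.087,-0.012,-0.0037,0.04,0.0105]],
  ],
  force=10,
)

```text
time_s: 3.33
tool_pos: [0.5132, -0.2515, -0.0096]
tool_rot: [180.0, -0.5, 80.0]
force: [0.7, 0.1, 0.9]
grip_width: 0.0866
```

```bash
cat >> h.py <<'E'
E_=np.array([np.cos(np.radians(80)),np.sin(np.radians(80))]);N_=np.array([-E_[1],E_[0]])
def tips():
    c=read_camera("wrist");o=st();Rm=R(o);t=o["tool_pos"];P=cloud(c);L=(P-t)@Rm*1000
    m=(c["image"].astype(int).sum(2)<150)&(abs(L[:,:,0])<20)&(abs(L[:,:,1])<60)&(L[:,:,2]>-110)&(L[:,:,2]<25)&(P[:,:,2]>.01)
    Q=L[m];print("tip tool z",np.percentile(Q[:,2],[90,99,99.8]).round(1),"along",(t[:2]@E_*1000).round(1),"across",(t[:2]@N_*1000).round(1)); return c,P
E
python3 - <<'E'
from h import *
tips()
E
```

```text
t 3.38 pos [ 513.9 -251.9   -8.8] rot [179.9  -0.5  80. ] F [ 0.2 -0.2  0. ] w 0.0876 q [ 47.  21. -27. 105.  11.  56.   5.]
tip tool z [-49.3 -41.  -40. ] along -158.8 across -549.9
```

>>> servo_tool(
  plan=[
    [[0.05,0,0,0,0],[0.05,0,0,0,0],[0.05,0,0,0,0],[0.05,0,0,0,0],[0.05,0,0,0,0],[0.05,0,0,0,0],[0.05,0,0,0,0]],
  ],
  force=10,
)

```text
time_s: 3.97
tool_pos: [0.5141, -0.2522, -0.0085]
tool_rot: [179.9, -0.5, 80.0]
force: [0.6, -1.2, 0.5]
grip_width: 0.0658
```

Run:
```python
from h import *
tips()
```

```text
t 4.02 pos [ 514.1 -252.3   -8.5] rot [179.9  -0.5  80. ] F [ 0.  -1.   0.8] w 0.0657 q [ 47.  21. -27. 105.  11.  56.   5.]
tip tool z [-59.7 -44.4 -41.8] along -159.2 across -550.1
```

>>> servo_tool(
  plan=[
    [[0.05,0.001,0,-0.019,0],[0.05,0.005,0,-0.038,0],[0.05,0.01,0,-0.056,0],[0.05,0.018,0,-0.074,0],[0.05,0.028,0,-0.09,0],[0.05,0.04,0,-0.105,0],[0.05,0.053,0,-0.119,0],[0.05,0.068,0,-0.131,0],[0.05,0.084,0,-0.141,0],[0.05,0.102,0,-0.149,0],[0.05,0.102,0,-0.149,0],[0.05,0.102,0,-0.149,0]],
  ],
  force=10,
)

```text
time_s: 5.02
tool_pos: [0.5316, -0.1516, 0.1414]
tool_rot: [179.8, -0.5, 80.2]
force: [-0.1, -0.7, -1.9]
grip_width: 0.0659
```

Run:
```python
from h import *
o=st(); print(o["tool_pos"][:2]@E_*1000,o["tool_pos"][:2]@N_*1000)
for th in (1.3,1.4,1.5,1.6,1.7,1.8,1.9,2.0,2.1,2.2,2.3): print(th,"dx %.0f z %.0f"%(159.5*(1-np.cos(th)),-8.5+159.5*np.sin(th)))
c=read_camera("scene");P=cloud(c);m=(P[:,:,2]>.1)&(P[:,:,2]<.3)&(np.abs(P[:,:,0]-.52)<.05)&(np.abs(P[:,:,1]+.15)<.1)&(c["image"].min(2)>90)
Q=P[m];print(len(Q));A=np.c_[Q[:,:2]@E_,Q[:,2]]*1000; print(A[np.argsort(A[:,1])][::max(1,len(A)//12)].round(0))
```

```text
t 5.02 pos [ 531.6 -151.6  141.4] rot [179.8  -0.5  80.2] F [-0.1 -0.7 -1.9] w 0.0659 q [ 43.  10. -32. 100.   5.  72.  -1.]
-57.01115929420721 -549.8945655289857
1.3 dx 117 z 145
1.4 dx 132 z 149
1.5 dx 148 z 151
1.6 dx 164 z 151
1.7 dx 180 z 150
1.8 dx 196 z 147
1.9 dx 211 z 142
2.0 dx 226 z 137
2.1 dx 240 z 129
2.2 dx 253 z 120
2.3 dx 266 z 110
325
[[-15. 100.]
 [-19. 109.]
 [-20. 117.]
 [-17. 123.]
 [-24. 132.]
 [-30. 137.]
 [-30. 144.]
 [-36. 150.]
 [-36. 157.]
 [-37. 163.]
 [-41. 168.]
 [-45. 211.]
 [-75. 283.]]
```

>>> servo_tool(
  plan=[
    [[0.05,0.015,0,-0.004,0],[0.05,0.03,0,-0.008,0],[0.05,0.046,0,-0.01,0],[0.05,0.062,0,-0.01,0],[0.05,0.078,0,-0.009,0],[0.05,0.094,0,-0.006,0],[0.05,0.109,0,-0.001,0],[0.05,0.124,0,0.004,0],[0.05,0.138,0,0.012,0],[0.05,0.151,0,0.021,0],[0.05,0.151,0,0.021,0],[0.05,0.151,0,0.021,0]],
  ],
  force=10,
)

```text
time_s: 6.07
tool_pos: [0.5573, -0.0037, 0.1208]
tool_rot: [179.9, -0.5, 80.1]
force: [-0.2, 2.7, 1.3]
grip_width: 0.0658
```

>>> servo_tool(
  plan=[
    [[0.087,0,0,0,0],[0.087,0,0,0,0],[0.087,0,0,0,0],[0.087,0,0,0,0],[0.087,0,0,0,0],[0.087,0,0,-0.03,0],[0.087,0,0,-0.06,0],[0.087,0,0,-0.06,0]],
  ],
  force=10,
)

```text
time_s: 6.73
tool_pos: [0.5607, -0.0043, 0.1867]
tool_rot: [179.4, -0.6, 80.1]
force: [0.7, 0.2, 0.6]
grip_width: 0.0871
```

Run:
```python
from h import *
o=st(); print(o["tool_pos"][:2]@E_*1000,o["tool_pos"][:2]@N_*1000)
for cam in("scene","top"):
    c=read_camera(cam);P=cloud(c); a=P[:,:,:2]@E_*1000; n=P[:,:,:2]@N_*1000; z=P[:,:,2]*1000
    m=(z>50)&(z<200)&(abs(n+550)<36)&(a>-20)&(a<190)&(c["image"].min(2)>70)
    print(cam,m.sum())
    for a0 in range(-20,190,15):
        k=m&(a>=a0)&(a<a0+15)
        if k.sum()>5: print(a0,k.sum(),"z",np.percentile(z[k],[5,50,95]).round(0),"n",n[k].min().round(0),n[k].max().round(0))
    save(c,"q_"+cam)
```

```text
t 6.73 pos [560.7  -4.3 186.7] rot [179.4  -0.6  80.1] F [0.7 0.2 0.6] w 0.0871 q [ 32.  10. -38.  95.   6.  76. -17.]
93.14212075019425 -552.8960197376991
scene 584
-5 10 z [50. 51. 54.] n -577.0 -529.0
10 54 z [51. 55. 59.] n -584.0 -519.0
25 57 z [61. 67. 71.] n -585.0 -517.0
40 53 z [72. 77. 82.] n -583.0 -518.0
55 64 z [84. 89. 94.] n -584.0 -521.0
70 67 z [ 94.  99. 105.] n -584.0 -516.0
85 68 z [106. 111. 116.] n -585.0 -517.0
100 67 z [116. 123. 128.] n -585.0 -516.0
115 69 z [129. 134. 140.] n -586.0 -516.0
130 75 z [139. 144. 148.] n -585.0 -518.0
top 1199
-5 76 z [50. 53. 55.] n -581.0 -516.0
10 220 z [54. 59. 64.] n -582.0 -516.0
25 226 z [64. 70. 75.] n -582.0 -516.0
40 238 z [75. 81. 87.] n -582.0 -516.0
55 240 z [86. 92. 98.] n -582.0 -516.0
70 198 z [ 97. 102. 107.] n -582.0 -516.0
```

>>> servo_tool(
  plan=[
    [[0.087,0.0075,-0.0034,0.03,0],[0.087,0.0075,-0.0034,0.06,0],[0.087,0.0075,-0.0034,0.09,0],[0.087,0.0075,-0.0034,0.115,0],[0.087,0.0075,-0.0034,0.127,0],[0.087,0.0075,-0.0034,0.127,0],[0.087,0.0075,-0.0034,0.127,0],[0.05,0.0075,-0.0034,0.127,0],[0.05,0.0075,-0.0034,0.127,0],[0.05,0.0075,-0.0034,0.127,0],[0.05,0.0075,-0.0034,0.127,0],[0.05,0.0075,-0.0034,0.127,0]],
  ],
  force=50,
)

```text
time_s: 7.83
tool_pos: [0.5578, 0.0045, 0.0563]
tool_rot: [179.6, -0.5, 80.1]
force: [-0.2, -0.4, 2.9]
grip_width: 0.0647
```

>>> servo_tool(
  plan=[
    [[0.05,0,0,0,0],[0.05,0,0,0,0]],
  ],
  force=50,
)

```text
time_s: 8.0
tool_pos: [0.5578, 0.0043, 0.0565]
tool_rot: [179.6, -0.5, 80.1]
force: [0.6, 0.0, -1.4]
grip_width: 0.0647
```

Run:
```python
from h import *
tips()
```

```text
t 8.05 pos [557.8   4.4  56.3] rot [179.6  -0.5  80.1] F [-0.  -0.1 -0.6] w 0.0646 q [ 30.  16. -37. 104.  11.  63. -21.]
tip tool z [-70.1 -60.2 -56.8] along 101.2 across -548.5
```

>>> servo_tool(
  plan=[
    [[0.05,0,0,-0.008,0],[0.05,0,0,-0.018,0],[0.05,0,0,-0.03,0],[0.05,0,0,-0.045,0],[0.05,0,0,-0.06,0],[0.05,0,0,-0.075,0],[0.05,0,0,-0.09,0],[0.05,0,0,-0.1,0],[0.05,0,0,-0.1,0]],
  ],
  force=50,
)

```text
time_s: 8.8
tool_pos: [0.5585, 0.0047, 0.1591]
tool_rot: [179.4, -0.6, 80.1]
force: [0.3, 0.3, -4.6]
grip_width: 0.065
```

```bash
cat >> h.py <<'E'
def tilt(cam="scene"):
    # side wall (+n side seen by scene? ) : fit box lid line and body extents in (along,z)
    c=read_camera(cam);o=st();P=cloud(c);a=(P[:,:,:2]-o["tool_pos"][:2])@E_*1000;n=(P[:,:,:2]-o["tool_pos"][:2])@N_*1000;z=P[:,:,2]*1000
    return c,a,n,z,o
E
python3 - <<'E'
from h import *
c,a,n,z,o=tilt()
m=(abs(n)<40)&(a>-260)&(a<120)&(z>8)&(z<260)
for z0 in range(10,260,15):
    k=m&(z>=z0)&(z<z0+15)
    if k.sum()>5: print(z0,k.sum(),"a",np.percentile(a[k],[2,50,98]).round(0),"n",np.percentile(n[k],[2,98]).round(0))
save(c,"s4")
v=cv2.convertScaleAbs(cv2.resize(c["image"][60:260,180:420,::-1],None,fx=3.2,fy=3),alpha=1.4);cv2.imwrite("pics/s4c.png",v)
E
```

```text
t 8.85 pos [557.7   4.  157.6] rot [179.5  -0.5  80.1] F [ 0.7 -0.2 -6.1] w 0.0652 q [ 32.  10. -38.  98.   6.  73. -18.]
10 191 a [-132. -100.  -48.] n [-39.  28.]
25 137 a [-109.  -79.  119.] n [-39.  38.]
40 129 a [-96. -61. -14.] n [-39.  28.]
55 165 a [-75. -25.   7.] n [-38.  31.]
70 188 a [-55.  -6.   5.] n [-37.  31.]
85 217 a [-32. -14.   8.] n [-36.  31.]
100 65 a [-22. -18.   3.] n [-36.  30.]
115 55 a [-18. -16. -13.] n [-35.  30.]
130 50 a [-15. -12. -10.] n [-35.  29.]
145 50 a [-11.  -9.  -6.] n [-34.  30.]
160 58 a [-8. -6. -2.] n [-34.  31.]
175 45 a [-4. -2.  1.] n [-34.  30.]
190 64 a [-4.  2. 13.] n [-38.  37.]
205 77 a [ 3.  6. 13.] n [-36.  38.]
220 78 a [ 7. 10. 13.] n [-39.  39.]
235 53 a [-8. 12. 14.] n [-35.  39.]
250 22 a [-4. 11. 18.] n [-7. 39.]
```

View pics/s4c.png

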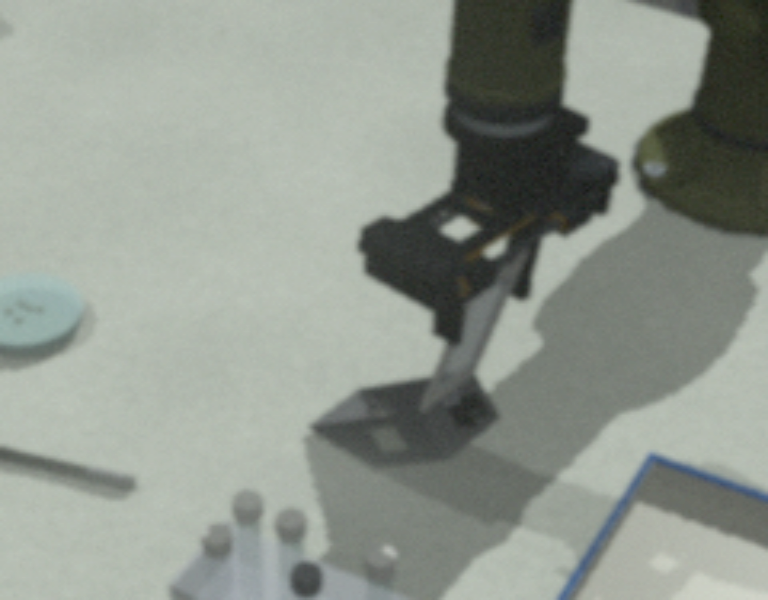

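>>> servo_tool(
  plan=[
    [[0.05,0.0,0,-0.015,0],[0.05,0.004,0,-0.035,0],[0.05,0.012,-0.001,-0.055,0],[0.05,0.024,-0.002,-0.07,0],[0.05,0.04,-0.004,-0.08,0],[0.05,0.06,-0.006,-0.08,0],[0.05,0.082,-0.008,-0.08,0],[0.05,0.105,-0.011,-0.08,0],[0.05,0.13,-0.013,-0.08,0],[0.05,0.155,-0.016,-0.08,0],[0.05,0.18,-0.019,-0.08,0],[0.05,0.204,-0.021,-0.08,0]],
  ],
  force=60,
)

```text
time_s: 9.85
tool_pos: [0.5705, 0.209, 0.2378]
tool_rot: [179.6, -0.5, 80.1]
force: [0.9, -0.0, -5.2]
grip_width: 0.0648
```

>>> servo_tool(
  plan=[
    [[0.05,0.024,-0.003,0,0],[0.05,0.048,-0.006,0,0],[0.05,0.07,-0.008,0,0],[0.05,0.09,-0.01,0,0],[0.05,0.108,-0.012,0,0],[0.05,0.122,-0.014,0,0],[0.05,0.133,-0.015,0,0],[0.05,0.141,-0.016,0,0],[0.05,0.147,-0.016,0,0],[0.05,0.151,-0.016,0,0],[0.05,0.152,-0.016,0,0],[0.05,0.152,-0.016,0,0]],
  ],
  force=60,
)

```text
time_s: 10.85
tool_pos: [0.5811, 0.3609, 0.2389]
tool_rot: [179.6, -0.5, 80.1]
force: [0.1, -0.1, -6.0]
grip_width: 0.0647
```

```bash
cat >> h.py <<'E'
def phi(pr=True):
    """lid slope seen in scene camera relative to tool; z offset: real grasp z = tool z + .0597"""
    c,a,n,z,o=tilt(); g=(o["tool_pos"][2]+.0597)*1000
    m=(abs(n)<34)&(a>-120)&(a<60)&(z<g-28)&(z>g-100)&(c["image"].min(2)>60)
    ks=[(np.median(a[k]),z0+5) for z0 in np.arange(g-95,g-28,10) for k in [m&(z>=z0)&(z<z0+10)] if k.sum()>8]
    ks=np.array(ks); s=np.polyfit(ks[:,1],ks[:,0],1)[0]; f=90-np.degrees(np.arctan(s))-36.8
    r=np.radians(f); lx=-248.6*np.cos(r)+72*np.sin(r); lz=-248.6*np.sin(r)-72*np.cos(r)
    lip=np.r_[o["tool_pos"][:2]*1000+lx*E_,g+lz]
    print("phi %.1f"%f,"lip world",lip.round(0)); 
    k=(abs(n)<40)&(a>-260)&(a<60)&(z>10)&(z<g)
    return c,a,n,z,o
E
python3 - <<'E'
from h import *
c,a,n,z,o=phi()
save(c,"s5")
E
```

```text
t 10.9 pos [581.2 360.6 239. ] rot [179.6  -0.4  80. ] F [ 1.  -0.2 -5.7] w 0.0646 q [ -3.  27. -46.  72.  19.  88. -56.]Traceback (most recent call last):
  File "<stdin>", line 2, in <module>
  File "h.py", line 28, in phi
    ks=np.array(ks); s=np.polyfit(ks[:,1],ks[:,0],1)[0]; f=90-np.degrees(np.arctan(s))-36.8
                                  ~~^^^^^
IndexError: too many indices for array: array is 1-dimensional, but 2 were indexed
```

```bash
cat >> h.py <<'E'
def trio(name):
    I=[read_camera(k)["image"][:,:,::-1] for k in("scene","top","wrist")]
    I=[cv2.convertScaleAbs(cv2.resize(i,(400,300)),alpha=1.4) for i in I]
    cv2.imwrite(f"pics/{name}.png",np.vstack([np.hstack(I[:2]),np.hstack([I[2],np.zeros_like(I[2])])]))
E
python3 - <<'E'
from h import *
trio("tr1")
for k in("scene","top","wrist"):
    c=read_camera(k);o=readout.get_obs();P=cloud(c);a=(P[:,:,:2]-o["tool_pos"][:2])@E_*1000;n=(P[:,:,:2]-o["tool_pos"][:2])@N_*1000;z=P[:,:,2]*1000
    print(k)
    m=(abs(n)<36)&(a>-250)&(a<130)&(z>40)&(z<380)
    for z0 in range(40,380,20):
        q=m&(z>=z0)&(z<z0+20)
        if q.sum()>8: print(z0,q.sum(),np.percentile(a[q],[3,50,97]).round(0),np.percentile(n[q],[3,97]).round(0))
E
```

```text
scene
80 404 [-138. -117.  -63.] [-36.  28.]
100 417 [-113.  -77.  -39.] [-36.  31.]
120 326 [-92. -56. -13.] [-36.  30.]
140 402 [-69. -28.   5.] [-35.  31.]
160 404 [-45. -15.   6.] [-35.  31.]
180 78 [-29. -21.   2.] [-34.  26.]
200 19 [-21. -16. -13.] [-35.  23.]
220 14 [-13. -10.  -8.] [-36. -32.]
240 20 [-9. -6. -3.] [-35. -31.]
300 9 [-9. -5.  7.] [31. 35.]
320 26 [-8. -4. 15.] [14. 36.]
360 140 [-14.  30.  34.] [-27.  36.]
top
80 859 [-140. -112.  -58.] [-33.  26.]
100 890 [-114.  -62.  -34.] [-33.  28.]
120 578 [-95. -24.  -9.] [-33.  31.]
140 168 [-77. -37.  -7.] [-34.  34.]
160 81 [-54. -39. -17.] [-34.  33.]
180 278 [-31. -25. -22.] [-31.  32.]
200 309 [-24. -20. -17.] [-31.  31.]
220 320 [-19. -16. -12.] [-31.  32.]
240 346 [-14. -11.  -7.] [-31.  31.]
260 375 [-10.  -6.  -2.] [-31.  31.]
280 429 [-9. -1.  2.] [-33.  32.]
300 169 [-10.   2.   7.] [-35.  34.]
320 35 [-11.   5.   8.] [-36. -22.]
360 168 [-35. -32. -27.] [-36.   9.]
wrist
140 944 [-9. -2.  3.] [-30.  33.]
160 1945 [-25. -16.   3.] [-30.  32.]
180 389 [-25. -21.  -1.] [-29.  30.]
200 343 [-21. -18. -15.] [-30.  31.]
220 422 [-16. -13. -10.] [-30.  31.]
240 565 [-11.  -8.  -5.] [-31.  31.]
260 809 [-7. -3.  5.] [-32.  33.]
280 1519 [-2.  2.  8.] [-35.  35.]
300 1479 [-8.  6.  9.] [-35.  35.]
320 584 [-11.  -6.   5.] [-36.  36.]
340 482 [ 7. 11. 34.] [-36.  33.]
360 12920 [21. 27. 31.] [-36.  33.]
```

View pics/tr1.png

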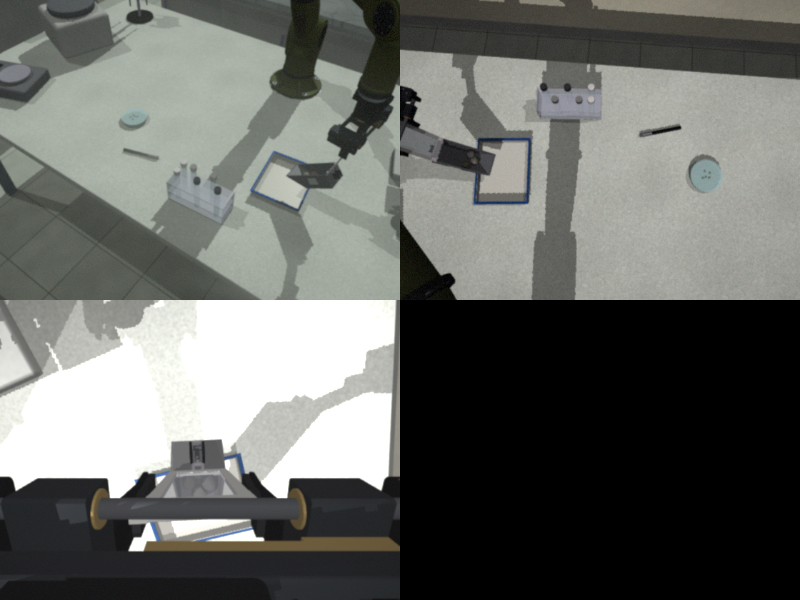

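>>> servo_tool(
  plan=[
    [[0.05,-0.005,0,0,0],[0.05,-0.013,0,0,0],[0.05,-0.024,0,0.002,0],[0.05,-0.037,0,0.006,0],[0.05,-0.052,0,0.012,0],[0.05,-0.067,0,0.018,0],[0.05,-0.08,0,0.024,0],[0.05,-0.09,0,0.03,0],[0.05,-0.098,0,0.034,0],[0.05,-0.103,0,0.035,0],[0.05,-0.105,0,0.035,0],[0.05,-0.105,0,0.035,0]],
  ],
  force=60,
)

```text
time_s: 12.2
tool_pos: [0.5634, 0.2576, 0.2036]
tool_rot: [179.6, -0.5, 80.0]
force: [0.9, 0.4, -5.4]
grip_width: 0.0653
```

>>> servo_tool(
  plan=[
    [[0.05,0,0,0,0],[0.05,0,0,0,0],[0.05,0,0,0,0]],
  ],
  force=35,
)

```text
time_s: 12.45
tool_pos: [0.5633, 0.2586, 0.204]
tool_rot: [179.5, -0.5, 80.1]
force: [0.1, -1.0, -5.9]
grip_width: 0.0655
```

```bash
cat >> h.py <<'E'
def ph2():
    f=[]
    for k in("top","wrist"):
        c=read_camera(k);o=readout.get_obs();P=cloud(c);t=o["tool_pos"];a=(P[:,:,:2]-t[:2])@E_*1000;n=(P[:,:,:2]-t[:2])@N_*1000;z=P[:,:,2]*1000
        g=t[2]*1000+59.7
        m=(abs(n)<31)&(abs(a)<70)&(z<g-10)&(z>g-105)
        ks=np.array([(np.median(a[q]),z0+5) for z0 in np.arange(g-105,g-18,10) for q in [m&(z>=z0)&(z<z0+10)] if q.sum()>25])
        s=np.polyfit(ks[:,1],ks[:,0],1)[0]; f.append(90-np.degrees(np.arctan(s))-36.8); print(k,ks.round(0).tolist())
    st(); r=np.radians(np.mean(f)); lx=-248.6*np.cos(r)+72*np.sin(r); lz=-248.6*np.sin(r)-72*np.cos(r)
    print("phi",np.round(f,1),"lip-trayC along E",((t[:2]*1000-[556,207.6])@E_+lx).round(0),"across",((t[:2]*1000-[556,207.6])@N_).round(0),"lip z",(g+lz).round(0))
E
python3 - <<'E'
from h import *
ph2()
E
```

```text
top [[-23.0, 164.0], [-20.0, 174.0], [-18.0, 184.0], [-15.0, 194.0], [-13.0, 204.0], [-10.0, 214.0], [-8.0, 224.0], [-6.0, 234.0], [-4.0, 244.0]]
wrist [[-20.0, 163.0], [-18.0, 173.0], [-15.0, 183.0], [-13.0, 193.0], [-11.0, 203.0], [-8.0, 213.0], [-6.0, 223.0], [-4.0, 233.0], [-1.0, 243.0]]
t 12.55 pos [563.3 258.3 203.7] rot [179.6  -0.5  80.1] F [ 0.  -0.2 -6. ] w 0.0648 q [ 10.  19. -46.  85.  14.  81. -47.]
phi [40.  40.1] lip-trayC along E -93.0 across 2.0 lip z 48.0
```

>>> servo_tool(
  plan=[
    [[0.05,0,0,0,0],[0.05,0,0,0,0],[0.05,0,0,0,0]],
  ],
  force=20,
)

```text
time_s: 12.8
tool_pos: [0.5632, 0.2584, 0.2036]
tool_rot: [179.6, -0.5, 80.1]
force: [-0.3, 0.6, -5.0]
grip_width: 0.0654
```

Run:
```python
from h import *
ph2()
```

```text
top [[-5.0, 163.0], [-4.0, 173.0], [-3.0, 183.0], [-3.0, 193.0], [-2.0, 203.0], [-2.0, 213.0], [-1.0, 223.0], [0.0, 233.0], [1.0, 243.0]]
wrist [[2.0, 163.0], [2.0, 173.0], [2.0, 183.0], [2.0, 193.0], [3.0, 203.0], [3.0, 213.0], [3.0, 223.0], [3.0, 233.0], [4.0, 243.0]]
t 12.9 pos [563.2 258.5 203.7] rot [179.6  -0.5  80.1] F [ 0.   0.2 -5.6] w 0.0647 q [ 10.  19. -46.  85.  14.  81. -47.]
phi [48.9 51.7] lip-trayC along E -52.0 across 2.0 lip z 26.0
```

>>> servo_tool(
  plan=[
    [[0.05,0,0,0,0],[0.05,0,0,0,0],[0.05,0,0,0,0],[0.05,0,0,0,0],[0.05,0,0,0,0]],
  ],
  force=20,
)

```text
time_s: 13.32
tool_pos: [0.5632, 0.2582, 0.2036]
tool_rot: [179.6, -0.5, 80.1]
force: [0.0, -0.4, -6.0]
grip_width: 0.0654
```

Run:
```python
from h import *
ph2()
```

```text
top [[9.0, 163.0], [8.0, 173.0], [8.0, 183.0], [7.0, 193.0], [6.0, 203.0], [6.0, 213.0], [5.0, 223.0], [5.0, 233.0], [3.0, 243.0]]
wrist [[10.0, 163.0], [10.0, 173.0], [9.0, 183.0], [8.0, 193.0], [8.0, 203.0], [7.0, 213.0], [7.0, 223.0], [6.0, 233.0], [6.0, 243.0]]
t 13.42 pos [563.2 258.4 203.7] rot [179.6  -0.5  80.1] F [-0.4 -0.4 -5.6] w 0.0649 q [ 10.  19. -46.  85.  14.  81. -47.]
phi [56.8 56.4] lip-trayC along E -26.0 across 2.0 lip z 16.0
```

>>> servo_tool(
  plan=[
    [[0.05,-0.041,0,-0.005,0],[0.05,-0.082,0,-0.01,0],[0.05,-0.09,0,-0.01,0]],
  ],
  force=20,
)

```text
time_s: 13.67
tool_pos: [0.5482, 0.1621, 0.2132]
tool_rot: [179.5, -0.2, 79.7]
force: [2.2, -0.1, -6.7]
grip_width: 0.0591
```

>>> servo_tool(
  plan=[
    [[0.05,0,0,0,0],[0.05,0,0,0,0],[0.05,0,0,0,0]],
  ],
  force=60,
)

```text
time_s: 13.92
tool_pos: [0.5492, 0.1635, 0.2147]
tool_rot: [179.3, -0.3, 79.7]
force: [-0.5, 0.4, 0.0]
grip_width: 0.051
```

Run:
```python
from h import *
ph2(); trio("tr2")
```

```text
Traceback (most recent call last):
  File "h.py", line 45, in ph2
    s=np.polyfit(ks[:,1],ks[:,0],1)[0]; f.append(90-np.degrees(np.arctan(s))-36.8); print(k,ks.round(0).tolist())
                 ~~^^^^^
IndexError: too many indices for array: array is 1-dimensional, but 2 were indexed
```

Run:
```python
from h import *
I=[read_camera(k)["image"][:,:,::-1] for k in("scene","top")]
a=cv2.resize(I[0][180:340,300:520],None,fx=3.6,fy=1.87*1.9); b=cv2.resize(I[1][150:330,60:300],None,fx=3.3,fy=3.3)
a=cv2.resize(I[0][170:320,320:500],(400,333)); b=cv2.resize(I[1][160:320,80:280],(400,320));
cv2.imwrite("pics/tr2.png",cv2.convertScaleAbs(np.vstack([a,np.zeros((5,400,3),np.uint8)])[:320],alpha=1.4) if 0 else cv2.convertScaleAbs(np.hstack([a[:320],b]),alpha=1.4))
st()
```

```text
t 14.07 pos [548.5 164.3 214. ] rot [179.4  -0.3  79.8] F [-0.2  0.7  0.4] w 0.0498 q [ 20.  12. -45.  91.   9.  80. -36.]
```

View pics/tr2.png

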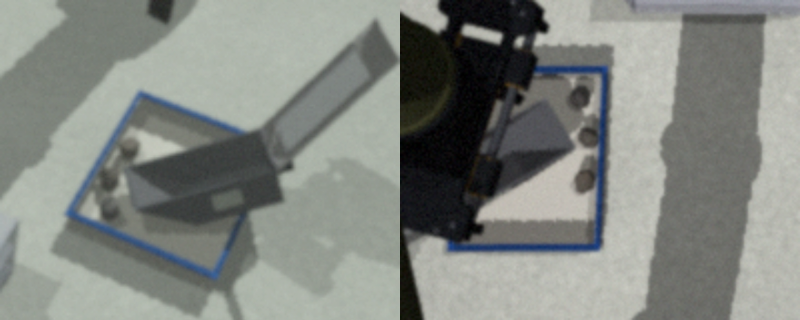

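>>> servo_tool(
  plan=[
    [[0.087,0,0,-0.03,0],[0.087,0,0,-0.06,0],[0.087,0,0,-0.09,0],[0.087,0,0,-0.11,0],[0.087,0,0,-0.12,0],[0.087,0,0,-0.12,0]],
  ],
  force=20,
)

```text
time_s: 14.57
tool_pos: [0.5481, 0.1656, 0.3363]
tool_rot: [179.2, -0.4, 80.0]
force: [-0.3, -0.6, -0.0]
grip_width: 0.0818
```

Run:
```python
from h import *
st()
for k in("top","wrist","scene"):
    c=read_camera(k);P=cloud(c);np.savez("d_"+k,P=P,im=c["image"]);im=c["image"][:,:,::-1].copy()
    hsv=cv2.cvtColor(im,cv2.COLOR_BGR2HSV);Z=P[:,:,2]
    reg=(abs(P[:,:,0]-.556)<.16)&(abs(P[:,:,1]-.21)<.14)
    b=reg&(hsv[:,:,0]>105)&(hsv[:,:,0]<130)&(hsv[:,:,1]>110)&(Z>.02)&(Z<.036)
    print(k,"tray",[np.round(x,1) for x in cv2.minAreaRect((P[b][:,:2]*1000).astype(np.float32))],b.sum())
    reg=(abs(P[:,:,0]-.556)<.15)&(P[:,:,1]>.1)&(P[:,:,1]<.5)&(Z>.04)&(Z<.23)
    Q=P[reg]*1000;print(len(Q))
    for z0 in range(40,230,12):
        q=Q[(Q[:,2]>=z0)&(Q[:,2]<z0+12)]
        if len(q)>8: print(z0,len(q),[np.round(x,0) for x in cv2.minAreaRect(q[:,:2].astype(np.float32))],q[:,1].min().round(),q[:,1].max().round())
    save(c,"d_"+k)
```

```text
t 14.57 pos [548.1 165.6 336.3] rot [179.2  -0.4  80. ] F [-0.3 -0.6 -0. ] w 0.0818 q [ 20.  10. -46.  79.   7.  93. -35.]
top tray [array([555.9, 205.8]), array([207.3, 166.4]), np.float64(4.5)] 750
978
40 273 [array([539., 242.]), array([ 67., 124.]), np.float64(39.0)] 176.0 297.0
52 148 [array([532., 251.]), array([68., 97.]), np.float64(38.0)] 197.0 293.0
64 107 [array([528., 256.]), array([73., 63.]), np.float64(31.0)] 215.0 289.0
76 71 [array([522., 265.]), array([68., 35.]), np.float64(36.0)] 232.0 293.0
88 108 [array([513., 274.]), array([66., 14.]), np.float64(42.0)] 247.0 290.0
100 78 [array([500., 270.]), array([38.,  9.]), np.float64(34.0)] 256.0 281.0
112 57 [array([491., 271.]), array([26.,  8.]), np.float64(35.0)] 261.0 277.0
124 36 [array([483., 272.]), array([14.,  8.]), np.float64(34.0)] 266.0 278.0
136 19 [array([481., 276.]), array([15.,  6.]), np.float64(43.0)] 269.0 282.0
208 31 [array([456., 301.]), array([10., 10.]), np.float64(26.0)] 295.0 307.0
220 43 [array([456., 307.]), array([16.,  8.]), np.float64(36.0)] 301.0 315.0
wrist tray [array([555.1, 205. ]), ar
[... 1949 characters left out ...]
rray([511., 282.]), array([67., 10.]), np.float64(38.0)] 260.0 305.0
136 104 [array([508., 286.]), array([68.,  9.]), np.float64(39.0)] 264.0 308.0
148 121 [array([506., 289.]), array([69., 10.]), np.float64(38.0)] 267.0 311.0
160 111 [array([501., 292.]), array([71.,  9.]), np.float64(40.0)] 271.0 317.0
172 123 [array([499., 297.]), array([68.,  9.]), np.float64(39.0)] 274.0 320.0
184 124 [array([497., 301.]), array([68., 10.]), np.float64(39.0)] 278.0 324.0
196 119 [array([494., 304.]), array([70., 10.]), np.float64(41.0)] 282.0 328.0
208 128 [array([491., 307.]), array([69., 11.]), np.float64(39.0)] 286.0 331.0
220 108 [array([487., 310.]), array([69., 10.]), np.float64(42.0)] 289.0 334.0
```

>>> servo_tool(
  plan=[
    [[0.087,0.02,-0.013,0,-0.12],[0.087,0.045,-0.03,0,-0.24],[0.087,0.07,-0.046,0,-0.36],[0.087,0.095,-0.062,0,-0.48],[0.087,0.115,-0.075,0,-0.6],[0.087,0.127,-0.0835,0,-0.72],[0.087,0.127,-0.0835,0,-0.84],[0.087,0.127,-0.0835,0,-0.855],[0.087,0.127,-0.0835,0.03,-0.855],[0.087,0.127,-0.0835,0.05,-0.855],[0.087,0.127,-0.0835,0.05,-0.855],[0.087,0.127,-0.0835,0.05,-0.855]],
  ],
  force=20,
)

```text
time_s: 15.72
tool_pos: [0.487, 0.3022, 0.2807]
tool_rot: [179.7, 0.1, 128.7]
force: [0.3, -0.5, 0.8]
grip_width: 0.0869
```

Run:
```python
from h import *
o=st();t=o["tool_pos"];Rm=R(o)
c=read_camera("wrist");P=cloud(c);L=(P-t)@Rm*1000;z=P[:,:,2]*1000
m=(abs(L[:,:,0])<90)&(abs(L[:,:,1])<50)&(z>90)&(z<245)&(c["image"].max(2)>60)
for z0 in range(90,245,15):
    q=L[m&(z>=z0)&(z<z0+15)]
    if len(q)>8: print(z0+7,len(q),"x",np.percentile(q[:,0],[3,50,97]).round(0),"y",np.percentile(q[:,1],[2,98]).round(0))
```

```text
t 15.72 pos [487.  302.2 280.7] rot [1.797e+02 1.000e-01 1.287e+02] F [ 0.3 -0.5  0.8] w 0.0869 q [ 13.  13. -56.  84.  11.  88.  -4.]
97 343 x [-57. -54. -30.] y [-29.  33.]
112 106 x [-55. -54. -51.] y [-29.  33.]
127 72 x [-51. -50. -48.] y [-30.  33.]
142 99 x [-48. -46. -45.] y [-28.  32.]
157 117 x [-44. -42. -41.] y [-29.  33.]
172 104 x [-41. -39. -38.] y [-29.  34.]
187 135 x [-38. -36. -34.] y [-29.  34.]
202 180 x [-34. -32. -31.] y [-29.  34.]
217 176 x [-30. -28. -27.] y [-30.  35.]
232 174 x [-26. -24. -23.] y [-29.  35.]
247 35 x [-23. -23. -22.] y [-29.  35.]
```

>>> servo_tool(
  plan=[
    [[0.087,-0.033,0.002,0,0],[0.087,-0.033,0.002,0,0],[0.087,-0.033,0.002,0,0]],
  ],
  force=20,
)

```text
time_s: 16.02
tool_pos: [0.5119, 0.2767, 0.2833]
tool_rot: [179.5, 0.2, 128.4]
force: [-1.1, 0.7, 1.5]
grip_width: 0.087
```

```bash
cat > lid.py <<'E'
from h import *
o=st();t=o["tool_pos"];Rm=R(o)
c=read_camera("wrist");P=cloud(c);L=(P-t)@Rm*1000;z=P[:,:,2]*1000
m=(abs(L[:,:,0])<90)&(abs(L[:,:,1])<50)&(z>60)&(z<270)&(c["image"].max(2)>60)
for z0 in range(60,270,15):
    q=L[m&(z>=z0)&(z<z0+15)]
    if len(q)>8: print(z0+7,len(q),"x",np.percentile(q[:,0],[3,50,97]).round(0),"y",np.percentile(q[:,1],[2,98]).round(0))
print("zmax",np.percentile(z[m],99.5))
P=cloud(read_camera("top"));c=read_camera("top");hsv=cv2.cvtColor(c["image"],cv2.COLOR_RGB2HSV);P=cloud(c);Z=P[:,:,2]
b=(abs(P[:,:,0]-.556)<.16)&(abs(P[:,:,1]-.21)<.14)&(hsv[:,:,0]>105)&(hsv[:,:,0]<130)&(hsv[:,:,1]>110)&(Z>.02)&(Z<.036)
print("tray",[np.round(x,1) for x in cv2.minAreaRect((P[b][:,:2]*1000).astype(np.float32))],b.sum())
save(c,"lt")
E
python3 lid.py
```

```text
t 16.02 pos [511.9 276.7 283.3] rot [179.5   0.2 128.4] F [-1.1  0.7  1.5] w 0.087 q [ 15.  14. -55.  83.  12.  88.  -1.]
67 419 x [-67.   2.   7.] y [-35.  30.]
82 415 x [-50. -11.  -3.] y [-35.  30.]
97 351 x [-21. -18.   5.] y [-34.  29.]
112 30 x [-19. -18. -17.] y [-4. 30.]
187 12 x [-1. -0.  1.] y [-34.  23.]
202 9 x [2. 2. 3.] y [24. 30.]
232 9 x [12. 12. 12.] y [-34. -27.]
247 66 x [13. 16. 17.] y [-26.  31.]
262 557 x [13. 16. 17.] y [-33.  30.]
zmax 262.4764517548789
tray [array([556.8, 205.4]), array([205.5, 166.2]), np.float64(4.4)] 734
```

>>> servo_tool(
  plan=[
    [[0.087,0.01,-0.002,0.03,0],[0.087,0.01,-0.002,0.06,0],[0.087,0.01,-0.002,0.09,0],[0.087,0.01,-0.002,0.11,0],[0.087,0.01,-0.002,0.121,0],[0.087,0.01,-0.002,0.121,0],[0.05,0.01,-0.002,0.121,0],[0.05,0.01,-0.002,0.121,0],[0.05,0.01,-0.002,0.121,0],[0.05,0.01,-0.002,0.121,0],[0.05,0.01,-0.002,0.121,0],[0.05,0.01,-0.002,0.121,0]],
  ],
  force=60,
)

```text
time_s: 17.17
tool_pos: [0.503, 0.2874, 0.1634]
tool_rot: [179.4, 0.1, 128.8]
force: [0.1, 1.5, 3.5]
grip_width: 0.0651
```

>>> servo_tool(
  plan=[
    [[0.05,0,0,0,0],[0.05,0,0,0,0],[0.05,0,0,-0.01,0],[0.05,0,0,-0.022,0],[0.05,0,0,-0.036,0],[0.05,0,0,-0.05,0],[0.05,0,0,-0.064,0],[0.05,0,0,-0.076,0],[0.05,0,0,-0.085,0],[0.05,0,0,-0.09,0],[0.05,0,0,-0.09,0]],
  ],
  force=60,
)

```text
time_s: 18.08
tool_pos: [0.5025, 0.2873, 0.2545]
tool_rot: [179.3, 0.2, 128.8]
force: [0.9, 0.7, -5.2]
grip_width: 0.0648
```

```bash
python3 lid.py
```

```text
t 18.08 pos [502.5 287.3 254.5] rot [179.3   0.2 128.8] F [ 0.9  0.7 -5.2] w 0.0648 q [ 14.  14. -55.  86.  12.  85.  -2.]
157 751 x [-15. -10.  -6.] y [-34.  30.]
172 739 x [-28. -22. -15.] y [-34.  30.]
187 884 x [-34. -31.  -7.] y [-33.  30.]
202 295 x [-32. -30. -29.] y [-33.  29.]
217 296 x [-29. -27. -26.] y [-34.  30.]
232 355 x [-26. -24. -23.] y [-33.  30.]
247 441 x [-22. -21. -19.] y [-33.  30.]
262 539 x [-19. -17. -16.] y [-33.  30.]
zmax 269.43636336940455
tray [array([556.9, 205.6]), array([205.6, 166. ]), np.float64(4.4)] 715
```

>>> servo_tool(
  plan=[
    [[0.05,-0.003,-0.002,0,0.05],[0.05,-0.013,-0.009,0,0.12],[0.05,-0.03,-0.02,0,0.19],[0.05,-0.05,-0.034,0,0.27],[0.05,-0.074,-0.05,0,0.35],[0.05,-0.097,-0.066,0,0.43],[0.05,-0.121,-0.081,0,0.51],[0.05,-0.144,-0.097,0,0.59],[0.05,-0.164,-0.111,0,0.67],[0.05,-0.181,-0.122,0,0.75],[0.05,-0.194,-0.131,0,0.82],[0.05,-0.201,-0.136,0,0.85]],
  ],
  force=60,
)

```text
time_s: 19.23
tool_pos: [0.5211, 0.0415, 0.2506]
tool_rot: [179.6, -0.2, 79.7]
force: [0.1, 0.2, -5.7]
grip_width: 0.0646
```

Run:
```python
from h import *
o=st(); d=np.array([.5366,-.1157,o["tool_pos"][2]])-o["tool_pos"]; print((R(o).T@d).round(4))
```

```text
t 19.23 pos [521.1  41.5 250.6] rot [179.6  -0.2  79.7] F [ 0.1  0.2 -5.7] w 0.0646 q [ 33.   3. -42.  94.   2.  83. -19.]
[-0.1519  0.0433 -0.0003]
```

>>> servo_tool(
  plan=[
    [[0.05,-0.008,0.002,0,0],[0.05,-0.022,0.006,0.005,0],[0.05,-0.042,0.012,0.012,0],[0.05,-0.065,0.018,0.022,0],[0.05,-0.088,0.025,0.033,0],[0.05,-0.11,0.031,0.044,0],[0.05,-0.128,0.036,0.054,0],[0.05,-0.14,0.04,0.062,0],[0.05,-0.148,0.042,0.067,0],[0.05,-0.152,0.043,0.07,0],[0.05,-0.152,0.043,0.07,0],[0.05,-0.152,0.043,0.07,0]],
  ],
  force=60,
)

```text
time_s: 20.23
tool_pos: [0.5371, -0.114, 0.1806]
tool_rot: [179.6, -0.3, 79.8]
force: [-0.1, -0.0, -5.1]
grip_width: 0.0647
```

Run:
```python
from h import *
ph2()
c,a,n,z,o=tilt()
m=(abs(n)<40)&(a>-260)&(a<120)&(z>8)&(z<260)
for z0 in range(8,120,12):
    k=m&(z>=z0)&(z<z0+12)
    if k.sum()>5: print(z0,k.sum(),"a",np.percentile(a[k],[2,50,98]).round(0))
```

```text
Traceback (most recent call last):
  File "h.py", line 45, in ph2
    s=np.polyfit(ks[:,1],ks[:,0],1)[0]; f.append(90-np.degrees(np.arctan(s))-36.8); print(k,ks.round(0).tolist())
                 ~~^^^^^
IndexError: too many indices for array: array is 1-dimensional, but 2 were indexed
```

```bash
python3 lid.py
python3 - <<'E'
from h import *
c,a,n,z,o=tilt()
m=(abs(n)<40)&(a>-260)&(a<120)&(z>8)&(z<260)
for z0 in range(8,120,12):
    k=m&(z>=z0)&(z<z0+12)
    if k.sum()>5: print(z0,k.sum(),"a",np.percentile(a[k],[2,50,98]).round(0),"n",np.percentile(n[k],[2,98]).round(0))
E
```

```text
t 20.28 pos [ 537.3 -113.7  181. ] rot [179.6  -0.3  79.8] F [ 1.1  0.2 -4.6] w 0.0646 q [ 41.   8. -35.  97.   4.  76.  -4.]
82 675 x [-14. -10.  -6.] y [-33.  30.]
97 1059 x [-27. -21. -14.] y [-33.  30.]
112 934 x [-34. -31.  -8.] y [-33.  30.]
127 270 x [-32. -31. -29.] y [-33.  30.]
142 292 x [-30. -28. -26.] y [-33.  30.]
157 354 x [-27. -25. -23.] y [-33.  31.]
172 434 x [-23. -21. -20.] y [-32.  31.]
187 539 x [-20. -18. -16.] y [-32.  31.]
202 663 x [-16. -15. -13.] y [-32.  31.]
217 713 x [-13. -12.   9.] y [-37.  33.]
232 35 x [ 9. 10. 11.] y [-42.  41.]
247 43 x [10. 10. 11.] y [-43.  43.]
262 271 x [-11.   0.  10.] y [-45.  44.]
zmax 269.78208002071557
tray [array([556.7, 206.1]), array([205.5, 167. ]), np.float64(4.4)] 827
t 20.48 pos [ 537.1 -114.6  180.9] rot [179.6  -0.2  79.8] F [-0.6  0.3 -5.1] w 0.0648 q [ 41.   8. -35.  97.   5.  76.  -4.]
8 38 a [-146. -135.  -88.] n [-33.  32.]
20 122 a [-143. -123.  -67.] n [-35.  33.]
32 78 a [-126.  -95.  -53.] n [-35.  31.]
44 71 a [-112.  -83.  -36.] n [-35.  33.]
56 72 a [-97. -65. -25.] n [-36.  31.]
68 81 a [-84. -45.  -4.] n [-36.   9.]
80 174 a [-66. -10.  -2.] n [-35.  31.]
92 126 a [-52. -19.  -6.] n [-35.  33.]
104 163 a [-40. -26.  -0.] n [-33.  31.]
116 61 a [-32. -29.  -5.] n [-34.  31.]
```

>>> servo_tool(
  plan=[
    [[0.05,0,0,0.004,0],[0.05,0,0,0.008,0],[0.05,0,0,0.012,0],[0.05,0,0,0.014,0],[0.05,0,0,0.014,0],[0.05,0,0,0.014,0]],
  ],
  force=60,
)

```text
time_s: 20.98
tool_pos: [0.537, -0.1146, 0.1666]
tool_rot: [179.6, -0.2, 79.8]
force: [0.0, 0.2, -4.6]
grip_width: 0.0646
```

>>> servo_tool(
  plan=[
    [[0.05,0,0,0,0],[0.05,0,0,0,0],[0.05,0.005,0,0.002,0],[0.05,0.011,0,0.004,0],[0.05,0.018,0,0.007,0],[0.05,0.025,0,0.01,0],[0.05,0.033,0,0.014,0],[0.05,0.041,0,0.018,0],[0.05,0.041,0,0.018,0]],
  ],
  force=12,
)

```text
time_s: 21.73
tool_pos: [0.5453, -0.0705, 0.1488]
tool_rot: [179.6, -0.3, 80.0]
force: [0.5, 1.7, 6.1]
grip_width: 0.0657
```

```bash
python3 lid.py
```

```text
t 21.73 pos [545.3 -70.5 148.8] rot [179.6  -0.3  80. ] F [0.5 1.7 6.1] w 0.0657 q [ 38.  10. -36. 100.   6.  72. -10.]
67 858 x [-47. -42. -37.] y [-33.  31.]
82 970 x [-54. -50. -42.] y [-32.  31.]
97 147 x [-52. -49. -47.] y [-32.  31.]
112 203 x [-47. -45. -42.] y [-32.  30.]
127 209 x [-42. -39. -36.] y [-32.  31.]
142 258 x [-36. -33. -30.] y [-32.  31.]
157 86 x [-30. -29. -26.] y [-32.  32.]
187 114 x [-9.  6. 10.] y [-42.  41.]
202 32 x [10. 10. 10.] y [-42.  42.]
217 50 x [10. 10. 10.] y [-45.  44.]
232 136 x [-12. -10.  10.] y [-45.  45.]
247 2082 x [1. 4. 5.] y [-32.  32.]
262 339 x [28. 33. 37.] y [-48.  48.]
zmax 269.53072903882077
tray [array([556.7, 205.8]), array([205.5, 166. ]), np.float64(4.4)] 819
```

>>> servo_tool(
  plan=[
    [[0.05,0.006,0,0.001,0],[0.05,0.014,0,0.006,0],[0.05,0.022,0,0.012,0],[0.05,0.03,0,0.018,0],[0.05,0.038,0,0.025,0],[0.05,0.046,0,0.032,0],[0.05,0.054,0,0.04,0],[0.05,0.061,0,0.048,0],[0.05,0.068,0,0.057,0],[0.05,0.075,0,0.065,0],[0.05,0.081,0,0.073,0],[0.05,0.081,0,0.073,0]],
  ],
  force=8,
)

```text
time_s: 22.88
tool_pos: [0.559, 0.0088, 0.0749]
tool_rot: [179.7, -0.3, 80.0]
force: [0.7, 2.6, 0.7]
grip_width: 0.0655
```

```bash
python3 lid.py
```

```text
t 22.88 pos [559.    8.8  74.9] rot [179.7  -0.3  80. ] F [0.7 2.6 0.7] w 0.0655 q [ 30.  15. -39. 103.  10.  65. -22.]
112 573 x [-51. -46.  10.] y [-37.  37.]
127 1093 x [-42. -34. -26.] y [-33.  32.]
142 1384 x [-26. -18. -11.] y [-33.  32.]
157 1149 x [-11.  -7.  -2.] y [-35.  33.]
172 17 x [-12. -12. -11.] y [-38. -38.]
187 264 x [28. 33. 37.] y [-48.  48.]
202 4012 x [22. 30. 35.] y [-38.  46.]
217 3807 x [22. 23. 24.] y [-16.  49.]
zmax 215.08824395120348
tray [array([555.1, 227.8]), array([205.7, 121.7]), np.float64(4.5)] 468
```

>>> servo_tool(
  plan=[
    [[0.05,0.005,0,0.006,0],[0.05,0.005,0,0.008,0],[0.087,0.005,0,0.008,0],[0.087,0.005,0,0.008,0],[0.087,0.005,0,0.008,0],[0.087,0.005,0,0.008,0],[0.087,0.005,0,0.008,0],[0.087,0.005,0,-0.02,0],[0.087,0.005,0,-0.06,0],[0.087,0.005,0,-0.1,0],[0.087,0.005,0,-0.14,0],[0.087,0.005,0,-0.16,0]],
  ],
  force=8,
)

```text
time_s: 24.03
tool_pos: [0.5613, 0.0112, 0.2424]
tool_rot: [179.2, -0.3, 79.8]
force: [0.7, -0.6, 0.7]
grip_width: 0.0872
```

>>> servo_tool(
  plan=[
    [[0.087,-0.04,0.02,-0.02,0],[0.087,-0.08,0.04,-0.04,0],[0.087,-0.12,0.06,-0.04,0],[0.087,-0.16,0.06,-0.04,0],[0.087,-0.2,0.06,-0.04,0],[0.087,-0.24,0.06,-0.04,0],[0.087,-0.28,0.06,-0.04,0],[0.087,-0.32,0.06,-0.04,0],[0.087,-0.35,0.06,-0.04,0],[0.087,-0.35,0.06,-0.04,0],[0.087,-0.35,0.06,-0.04,0]],
  ],
  force=8,
)

```text
time_s: 24.95
tool_pos: [0.5559, -0.348, 0.2803]
tool_rot: [179.3, -0.3, 79.4]
force: [0.7, 1.0, 0.5]
grip_width: 0.0872
```

Run:
```python
from h import *
st()
c0=np.load("c0.npz")["t"]
c=read_camera("top");P=cloud(c);Z=P[:,:,2];im=c["image"]
hsv=cv2.cvtColor(im,cv2.COLOR_RGB2HSV)
b=(abs(P[:,:,0]-.556)<.16)&(abs(P[:,:,1]-.21)<.14)&(hsv[:,:,0]>105)&(hsv[:,:,0]<130)&(hsv[:,:,1]>110)&(Z>.02)&(Z<.036)
print("tray",[np.round(x,1) for x in cv2.minAreaRect((P[b][:,:2]*1000).astype(np.float32))],b.sum())
a=P[:,:,:2]@E_*1000;n=P[:,:,:2]@N_*1000;z=Z*1000
m=(abs(n+550)<60)&(a>-250)&(a<180)&(z>8)&(z<200)
for a0 in range(-250,180,20):
    k=m&(a>=a0)&(a<a0+20)
    if k.sum()>8: print(a0,k.sum(),"z",np.percentile(z[k],[5,50,95]).round(0),"n",np.percentile(n[k],[1,99]).round(0))
s=read_camera("scene")["image"]
A=cv2.resize(im[90:310,80:460,::-1],(760,440)); cv2.imwrite("pics/f1.png",cv2.convertScaleAbs(A,alpha=1.5))
B=cv2.resize(s[120:310,150:460,::-1],(775,475)); cv2.imwrite("pics/f2.png",cv2.convertScaleAbs(B,alpha=1.4))
```

```text
t 24.95 pos [ 555.9 -348.   280.3] rot [179.3  -0.3  79.4] F [0.7 1.  0.5] w 0.0872 q [ 51.  19. -28.  73.   9.  89.  13.]
tray [array([556.8, 205.5]), array([206.1, 166.5]), np.float64(4.7)] 828
-150 267 z [38. 46. 51.] n [-582. -517.]
-130 304 z [22. 32. 49.] n [-582. -517.]
-110 256 z [ 9. 16. 49.] n [-582. -517.]
-90 58 z [12. 43. 50.] n [-583. -517.]
-70 62 z [16. 42. 51.] n [-583. -516.]
-50 63 z [12. 43. 52.] n [-582. -516.]
-30 62 z [10. 43. 51.] n [-583. -517.]
-10 196 z [15. 51. 55.] n [-582. -517.]
10 295 z [55. 62. 69.] n [-582. -517.]
30 312 z [69. 77. 84.] n [-582. -517.]
50 326 z [85. 92. 99.] n [-582. -517.]
70 337 z [100. 107. 114.] n [-582. -517.]
90 357 z [114. 122. 130.] n [-581. -517.]
110 366 z [130. 137. 145.] n [-582. -517.]
130 129 z [144. 147. 150.] n [-581. -517.]
```

View pics/f2.png

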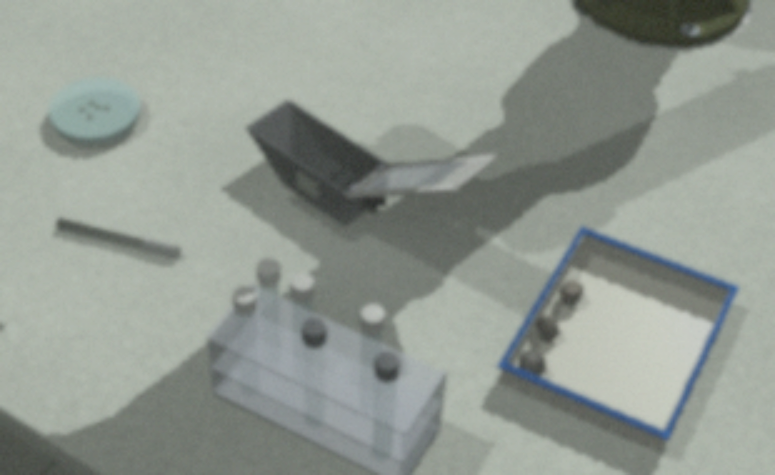

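View pics/f1.png

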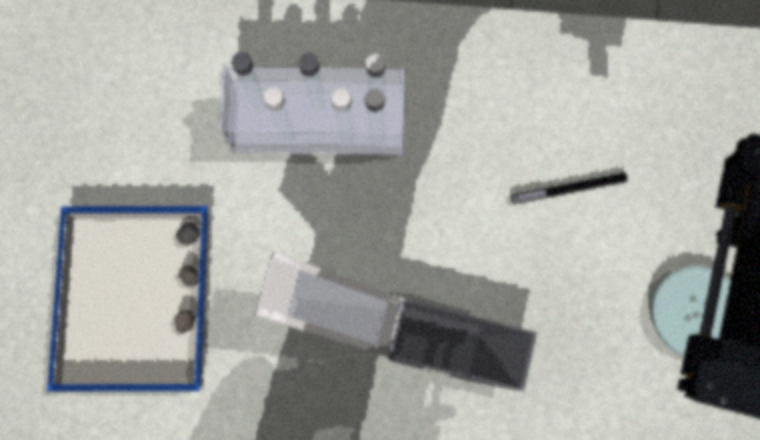

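```bash
python3 -c "
from cell import env
print(env.sign_off())"
```

```text
the job is handed in; nothing more can be done
None
```

The job is handed in at about 25 s. The final state is as asked, but the box slipped out of the grip during the pour and dropped into the tray.

**What I did:**
- I opened the lid by its lip past the detent with the box on the bench, and a depth scan then showed it at its stop, about 2.5 rad.
- The tool can only shift and turn about its own axis, never tilt. So I carried the box by the open lid, letting it hang front-down.
- After the pour I picked the box up again and rolled it back upright on the bench, near where it started.

**What my last checks showed:**
- All three chips are in the tray, lying against the wall nearest the box.
- The empty box stands upright on the bench, clear of the tray, with its lid still at the stop.
- The tray measures within about 2 mm of its first position. The rack, dish and pen look unmoved in the picture; I did not measure them.
- The arm is clear of everything.

**What went wrong or disagreed:**
- **The pour:** the box hung at about 57° with its mouth about 16 mm above the bench (about 12 mm above the tray floor). I moved forward sharply to tip it further, and at 20 N the lid slipped out of the fingers. The box dropped the last centimetre or so and came to rest leaning in the tray. I did not see the chips leave, so I can't say whether they left before or during the drop. I also never measured the 80° tilt I was aiming for.
- **Tool height:** the reported tool height reads about 41 mm lower than the fingertips seen by both cameras. I trusted the cameras and corrected for it, after my first try at the lid closed on air above it.

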